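# Corner check of the dial scale on the packing table

### The job

Before the gift bags are weighed, check that the dial scale's platform does not stick: with the fingertips press straight down on the platform's back left corner (front is the dial side; left and right as you read the dial) until the pointer stands at the index clipped on the dial's rim, hold it there for about a second without running past it, and let go so that it springs back to zero. Then do the same on the diagonally opposite corner, front right. Only press: grip and lift nothing, and leave the things around the scale where they stand.

Things in the scene. Friction and masses are not known exactly. Their poses are not given: they have to be found in the camera images.
- scale: Mechanical dial scale, cream housing 295 mm deep, 165 mm wide, fixed. Origin on the table under the centre of its steel platform; +x to its front (dial side, mostly away from the robot), +y to the right of a person reading the dial, z up. The box under the platform is 75 mm high; the wedge in front of it (x = 88 to 220 mm) slopes at 40 degrees and is 128 mm high at its upper edge.
- platform_top (a point): Centre of the platform's upper face, 130 mm above the table when unloaded; axes as the scale's. Stainless plate 150 (x) by 160 (y) by 10 mm on a 32 mm stem. It moves only straight down, up to 42 mm, without tilting, against a damped spring of about 0.49 N per mm (almost no force at first, about 20 N at 40 mm), and comes back up by itself.
- dial_center (a point): Centre of the white dial, 148 mm in diameter, on the wedge's slope (axes as the scale's). 20 divisions of 0.209 rad (100 g each), a longer tick at every fifth, from zero at 12 o'clock (the platform's side) clockwise to 2 kg at 8 o'clock.
- corner_back_left: Back left corner of the platform: the 55 by 55 mm area at that corner, origin at the middle of this area on the upper face (27.5 mm in from both edges), axes as the scale's. It sinks with the platform. On the scale it lies at x = -47.5, y = -52.5 mm.
- corner_front_right: Front right corner of the platform, near the dial: the 55 by 55 mm area at that corner, origin at the middle of this area on the upper face (27.5 mm in from both edges), axes as the scale's. It sinks with the platform. On the scale it lies at x = 47.5, y = 52.5 mm.
- pointer (a joint): Angle in rad of the scale's pointer, the black needle turning about the dial's centre: 0 at the dial's zero (unloaded, at 12 o'clock), growing clockwise as read. It follows the platform: 0.1047 rad per mm pressed down (40 mm = 4.19 rad = 2 kg).
- index (a joint): Angle in rad of the index, with the same zero and sense as the pointer: a black clip with a triangular tip pointing inward, 20 mm wide, set on the dial's rim at 3 to 5 o'clock, between 1.6 and 2.7 rad (15 to 26 mm of platform travel). It does not move when the platform is pressed.
- pointer_tip (a point): Tip of the pointer, 55 mm from the dial's centre.
- index_tip (a point): Inner tip of the index, 55 mm from the dial's centre: where the pointer's tip comes to lie when it stands at the index. Its x axis points outward from the dial's centre, its y axis counterclockwise as read, z out of the dial.
- card_stack: Stack of red greeting cards 140 by 95 by 30 mm, lying beside the scale; origin at the centre of its underside.
- check_weight: Brass knob weight, 38 mm diameter, 60 mm high, standing beside the scale; origin at the centre of its underside.
- tape_roll: Roll of tape lying flat, 86 mm diameter, 24 mm high, beside the scale; origin at the centre of its underside.
- glue_stick: Upright glue stick, 29 mm diameter, 98 mm high, close behind the scale (robot's side); origin at the centre of its underside.
- mug: White mug, 80 mm diameter, 95 mm high, to the robot's left; origin at the centre of its underside.
- stapler: Black stapler, 140 by 36 by 52 mm, to the robot's right; origin at the centre of its underside.
- boxed_packs: Two purple packs lying one on the other as one bundle, 150 by 105 by 58 mm, to the right; origin at the centre of the underside.
- marker: Marker pen lying on the table, 130 mm long, 16 mm thick, to the right, between the robot and the scale; origin at its middle on the table.

How it is judged:
By the outcome, as a careful person would: the job done as asked, in the order asked, and still so for the second after the job is handed in, with the robot touching nothing.
It also fails if it takes over 48 s, if anything falls off the work surface, if the arm or the gripper's body presses on something with over 40 N, if the wrist force passes 120 N, or if a joint passes its speed limit or range.

### The arm

A 7-joint arm with a two-finger parallel gripper is mounted at the origin on the work surface. World frame = base frame: x ahead of the robot, y to its left, z up, the work surface at z = 0. Lengths are in m, angles in rad, forces in N, time in s.
With the tool pointing down it reaches from about 0.425 to 0.8 m from the base axis. Payload 8.3 kg.
Tool frame: the origin (TCP) lies at the very end of the fingers, on their centre line; the grasp point (between the pads) lies 19 mm behind it; z points along the fingers, y is the line along which they close (so a half turn about z gives the same grasp; the last joint's range is limited). The gripper opens to 85 mm and grips with 20 to 120 N. Pads are 22 mm wide; open, the fingers measure 114 mm over their backs; the gripper's body (76 mm by 85 mm) begins 54 mm behind the grasp point. The pads swing forward as they close: fully open they stand 13 mm farther back than shut.
Start: joints at [-1.224, 0.383, 0.016, 1.37, -0.006, 1.388, -0.046], TCP at [0.249, 0.573, 0.231] pointing down, gripper open.
Joint ranges: [-2.95, 2.95], [-0.25, 2.06], [-1.52, 1.56], [0.18, 2.33], [-1.44, 4.58], [0.02, 2.06], [-3.01, 3.01]. Speed limits (rad/s): [2.39, 2.39, 3.01, 3.01, 3.14, 3.14, 3.14].

### API

Orientations are given as a 3x3 rotation matrix whose columns are the frame's x, y, z axes.
In Python, from cell import * gives the robot as it stands.
- The arm moves only by the tool step_arm, never from a script. Its argument "deltas" is text: rows parted by semicolons, each of 7 numbers parted by spaces: the shift along the tool's x, y, z in m, then the turn, a rotation vector about the tool's x, y, z in rad, then the opening, from 0 (shut) to 1 (fully open). In form: x y z wx wy wz grip; .... A call has 1 to 8 rows; each row shifts and turns the commanded pose from where the row before left it, along the tool's axes as they then stand; what a row does not reach is not made up. A row lasts 1/10 s, in which the tool goes at most 50 mm and 8.59 degrees, less where a joint would pass 70% of its speed; a pose out of reach is approached as far as the arm can. A call with a gripper value outside its range is refused whole. The fingers move at their own pace and stop on an object; "squeeze" is the grip in N (left out, the last holds). Time passes only in rows, so rows that do not move let the fingers close. It gives the time, the measured TCP pose, the force, the opening and the grip force at its end, in the units of the state.
- get_obs(): the state, without advancing time (a new reading comes with each control period).
- read_camera(name): name is "side" or "top"; returns a dict with "img" (384x512x3 uint8, red, green, blue), "fx", "fy", "cx", "cy" (pixels), "view" (4x4, takes a point from world to camera coordinates). Camera axes: x right, y up, looking along -z (the intrinsics and any distortion apply to the point x, -y, -z); pixel columns grow to the right and rows downward; lengths in m; the calibration is good to about 2 mm. A picture is of the moment at which its call begins. There is no depth.
- sign_off(): hands the job in; it is judged then, once.
The state is a dict: "clock": time; "q": joint angles; "joint_vel": joint speeds; "effort": joint torques, N m; "eef_pos": TCP position; "tcp_rot": TCP orientation; "ft_force": force on the tool from outside, world axes, zero at the start; "torque": the same for the moment, N m; "gripper_width": finger opening in m; "grip_force": force on a finger pad.
Only numpy, scipy, OpenCV 4.12 (cv2) and the standard library are available. Lean on these libraries where they do the work, as an engineer would, in place of code of your own. Each camera call takes 0.05 s, during which the arm holds its last target. There are 200 camera calls.

## Working session

There is one attempt and no reset: what is moved stays moved. The work goes in short steps, Python scripts to look and compute and a tool call to move; the robot and the scene stay as the last step left them, time stands still between calls to the robot, and variables do not carry over. Pictures are saved under pics/ and viewed, at most 10 in all, crops included, and the job is handed in when it is done.

Besides the shell and the picture viewer there is one more tool, called as name(argument=value, ...), one argument or row to a line, values as JSON. step_arm: Moves the arm, as the interface text tells. Its arguments: {"type":"object","properties":{"deltas":{"type":"string"},"squeeze":{"type":"number"}},"required":["deltas"]}

```bash
mkdir -p pics; python3 - <<'E'
from cell import *
import cv2,numpy as np
for n in("side","top"):
    c=read_camera(n); cv2.imwrite(f"pics/{n}0.png",c["img"][:,:,::-1]); np.savez(f"{n}0.npz",**c)
    print(n,{k:(np.round(v,4).tolist() if k=="view" else v) for k,v in c.items() if k!="img"})
o=get_obs();print(o["clock"],o["eef_pos"],o["tcp_rot"],o["gripper_width"],o["ft_force"])
E
```

```text
side {'fx': 381.8900115533026, 'fy': 381.8900115533026, 'cx': 251.82208660764104, 'cy': 187.7264595761319, 'view': [[0.92, -0.3917, -0.0139, -0.5463], [0.2178, 0.4816, 0.8489, -0.2159], [-0.3258, -0.784, 0.5284, -1.216], [0.0, 0.0, 0.0, 1.0]]}
top {'fx': 442.3193456356459, 'fy': 442.3193456356459, 'cx': 256.08568552442864, 'cy': 196.48126424168174, 'view': [[-0.0113, -0.9999, 0.0003, -0.0244], [0.9919, -0.0111, 0.1264, -0.5791], [-0.1264, 0.0017, 0.992, -1.548], [0.0, 0.0, 0.0, 1.0]]}
0.1 [0.24877422 0.57283407 0.2303519 ] [[-9.17230635e-01  3.98355944e-01 -7.10398708e-04]
 [ 3.98356577e-01  9.17229071e-01 -1.69395906e-03]
 [-2.32003136e-05 -1.83674314e-03 -9.99998313e-01]] 0.085475273801676 [ 0.14084563 -0.37427137 -0.95383351]
```

View pics/top0.png

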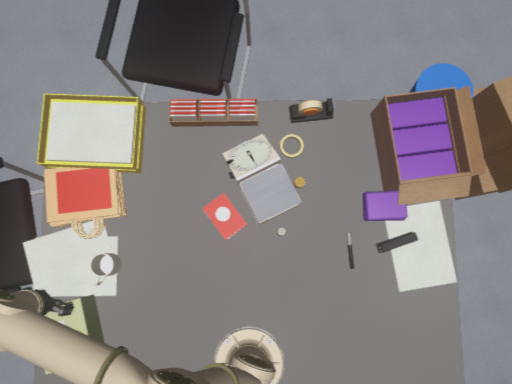

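View pics/side0.png

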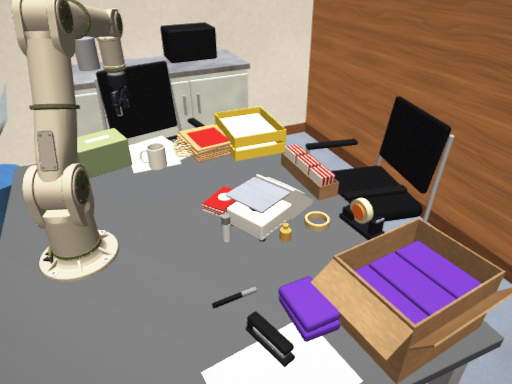

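```bash
python3 - <<'E'
import cv2
im=cv2.imread("pics/top0.png")
cv2.imwrite("pics/crop1.png",cv2.resize(im[130:225,215:315],None,fx=6,fy=6,interpolation=cv2.INTER_CUBIC))
E
```

```text
(no output)
```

View pics/crop1.png

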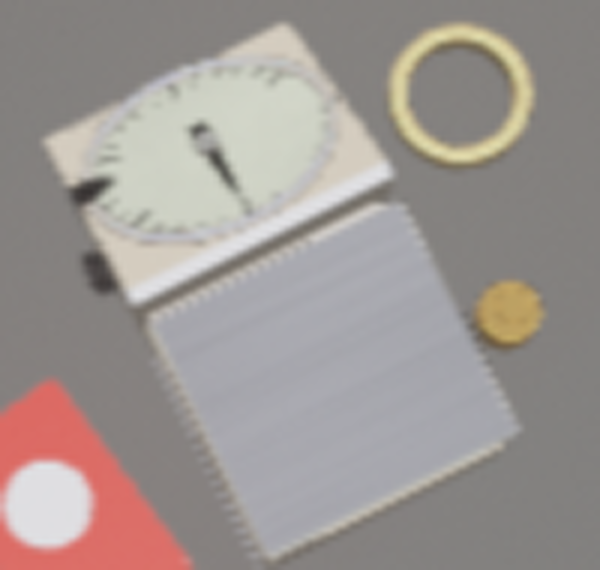

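The crop shows the platform corners at (150,320) front right, (405,205), (520,430) back left and (272,558). The dial hub is near (203,135), with the pointer at zero and the index at about (95,188). The brass weight is close to the back-left corner at (510,312).

```bash
cat > h.py <<'E'
import numpy as np,cv2
from scipy.optimize import least_squares
def proj(c,P):
    p=np.atleast_2d(P)@c["view"][:3,:3].T+c["view"][:3,3]
    return np.c_[c["cx"]+c["fx"]*p[:,0]/-p[:,2], c["cy"]-c["fy"]*p[:,1]/-p[:,2]]
def world(s,P):
    x,y,a=s[:3]; P=np.atleast_2d(P)   # z up, x front, y right of a reader who faces -x: y = z cross x 
    return np.c_[x+np.cos(a)*P[:,0]-np.sin(a)*P[:,1], y+np.sin(a)*P[:,0]+np.cos(a)*P[:,1], P[:,2]]
t=np.deg2rad(40)
def dialpt(d,r,ang):  # d: distance of centre below upper edge along slope; ang clockwise as read, 0 to platform
    # reader's right = +y ; up = toward the platform, up slope
    up=np.array([-np.cos(t),0,np.sin(t)]); ri=np.array([0,1,0]); n=np.array([np.sin(t),0,np.cos(t)])
    c=np.array([.088,0,.128])-up*d+n*.003
    r,ang=np.broadcast_arrays(r,ang)
    return c+r[...,None]*(np.cos(ang)[...,None]*up+np.sin(ang)[...,None]*ri)
def polar(c,s,d,rs,angs):
    A,R=np.meshgrid(angs,rs)
    uv=proj(c,world(s,dialpt(d,R,A).reshape(-1,3))).reshape(R.shape+(2,)).astype(np.float32)
    return cv2.remap(c["img"],uv[...,0],uv[...,1],cv2.INTER_CUBIC)
E
python3 - <<'E'
from h import *
c=dict(np.load("top0.npz"))
cr=lambda l:(np.array(l)+.5)/6-.5+[215,130]
uv=cr([(150,320),(405,205),(520,430),(272,558),(132,303),(393,178),(285,25),(45,140)])
P=np.array([(75,80,130),(75,-80,130),(-75,-80,130),(-75,80,130),(88,82.5,128),(88,-82.5,128),(220,-82.5,17),(220,82.5,17)])/1e3
f=lambda s:(proj(c,world(s,P))-uv).ravel()
r=least_squares(f,[.65,0,.4]);s=r.x
print(s,np.round(r.fun.reshape(-1,2),1).tolist())
# dial centre: ellipse of the mask
im=c["img"].astype(int)
m=np.zeros((384,512),np.uint8);cv2.fillConvexPoly(m,proj(c,world(s,P[4:8])).astype(np.int32),1)
g=((im[...,1]-im[...,0]>2)&(im[...,1]>170)&(m>0)).astype(np.uint8)
g=cv2.morphologyEx(g,cv2.MORPH_CLOSE,np.ones((7,7),np.uint8))
k=max(cv2.findContours(g,0,1)[0],key=cv2.contourArea);k=cv2.convexHull(k);e=cv2.fitEllipse(k);print("ellipse",e)
for d in(.08,.086,.09):
    q=proj(c,world(s,dialpt(d,.074,np.linspace(0,6.28,60))));print(d,cv2.fitEllipse(q.astype(np.float32)))
np.save("s.npy",s)
d=.086
a=np.linspace(-.3,4.4,471);rs=np.linspace(.02,.085,66)
p=polar(c,s,d,rs,a);cv2.imwrite("pics/polar0.png",cv2.resize(p[:,:,::-1],None,fx=1.6,fy=4))
gr=p.mean(2)
for lo,hi in((25,50),(50,60),(55,72),(60,80),(70,84)):
    b=gr[lo-20:hi-20]; w=np.clip(130-b,0,None).sum(0)
    for A,B in((-.3,.3),(1.4,2.9)):
        k=(a>A)&(a<B); print(lo,hi,A,(w[k]*a[k]).sum()/max(w[k].sum(),1e-6),w[k].max())
for n,q in(("BL",(-.0475,-.0525,.13)),("FR",(.0475,.0525,.13))):print(n,world(s,q))
E
```

```text
[ 0.58029445 -0.07923423  0.45240733] [[-0.3, 0.3], [-0.6, -1.3], [0.4, 0.3], [-0.8, 0.3], [0.4, 0.2], [0.3, -0.4], [0.4, 0.1], [0.3, 0.5]]
ellipse ((249.58529663085938, 154.32701110839844), (23.41941261291504, 39.07415771484375), 67.06336975097656)
0.08 ((250.7950439453125, 156.7670440673828), (26.17365074157715, 41.99277114868164), 67.74230194091797)
0.086 ((250.22711181640625, 155.8600311279297), (26.02854347229004, 41.87565231323242), 67.72026062011719)
0.09 ((249.85025024414062, 155.25814819335938), (25.93246841430664, 41.79794692993164), 67.70579528808594)
25 50 -0.3 -0.016395458845789957 176.99999999999994
25 50 1.4 0.0 0.0
50 60 -0.3 0.0 0.0
50 60 1.4 0.0 0.0
55 72 -0.3 0.0 0.0
55 72 1.4 1.8868270637858315 347.0
60 80 -0.3 0.0 0.0
60 80 1.4 1.8641824739208839 910.6666666666666
70 84 -0.3 0.0 0.0
70 84 1.4 1.8534032926297428 1006.9999999999999
BL [[ 0.5605225  -0.14721636  0.13      ]]
FR [[ 0.6000664 -0.0112521  0.13     ]]
```

View pics/polar0.png

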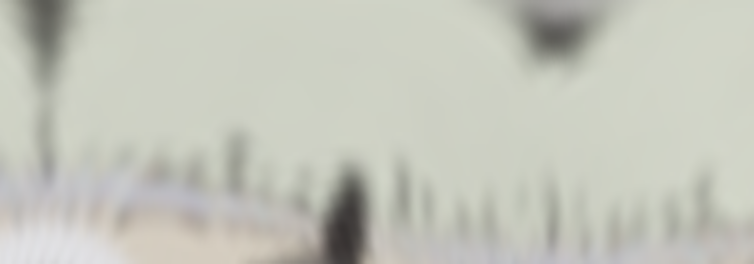

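Polar view: the needle is at column 45, the long ticks at 237, 403, 552 and 705, and the index at 350. The tick spacing shows my dial centre is too high, so I'll refit it to the ticks.

```bash
python3 - <<'E'
from h import *
c=dict(np.load("top0.npz"));s=np.load("s.npy")
# observed tick pixels (r from polar rows 150,180,210,190 -> /4 mm+20)
col=np.array([45,237,403,552,705.]);row=np.array([150,150,175,205,185.])
uv=proj(c,world(s,dialpt(.086,.02+row/4e3,col/160-.3)))
# fit in-plane centre shift (along slope du, side dv)
def f(q):
    sh=s.copy(); sh[0]+=-q[1]*np.sin(s[2]); sh[1]+=q[1]*np.cos(s[2])
    P=world(sh,dialpt(q[0],q[2:],np.arange(5)*np.pi/3))
    return (proj(c,P)-uv).ravel()
r=least_squares(f,[.09,0]+[.06]*5);print(r.x,np.round(r.fun,2))
d,v=r.x[:2]; sh=s.copy(); sh[0]+=-v*np.sin(s[2]); sh[1]+=v*np.cos(s[2])
np.save("dial.npy",np.r_[sh,d])
a=np.linspace(-.3,4.4,471);rs=np.linspace(.02,.085,66)
p=polar(c,sh,d,rs,a);gr=p.mean(2)
for lo,hi in((25,45),(54,58),(56,62),(60,66),(64,70),(70,80)):
    w=np.clip(130-gr[lo-20:hi-20],0,None).sum(0)
    for A,B in((-.3,.3),(1.4,2.9)):
        k=(a>A)&(a<B); print(lo,hi,A,round((w[k]*a[k]).sum()/max(w[k].sum(),1e-6),3),w[k].max())
from cell import *
o=get_obs();R=o["tcp_rot"]
for q in((-.0475,-.0525,.13),(.0475,.0525,.13)):
    w=world(s,q)[0];print(w,(R.T@(w-o["eef_pos"])).round(4))
E
```

```text
[ 0.09429079 -0.00091016  0.06580757  0.06224814  0.05982376  0.06301106
  0.0616004 ] [-0.04  0.03  0.14  0.13  0.01  0.05  0.07 -0.04 -0.18 -0.17]
25 45 -0.3 0.013 490.99999999999994
25 45 1.4 0.0 0.0
54 58 -0.3 0.0 0.0
54 58 1.4 0.0 0.0
56 62 -0.3 0.0 0.0
56 62 1.4 0.0 0.0
60 66 -0.3 0.0 0.0
60 66 1.4 1.772 72.66666666666667
64 70 -0.3 0.0 0.0
64 70 1.4 1.772 285.0
70 80 -0.3 0.0 0.0
70 80 1.4 1.749 732.3333333333333
[ 0.5605225  -0.14721636  0.13      ] [-0.5728 -0.5361  0.1014]
[ 0.6000664 -0.0112521  0.13     ] [-0.5549 -0.3956  0.1011]
```

The index stands at about 1.77 rad, or 17 mm of travel. Next I shut the fingers and move over the back-left corner.

step_arm(
  deltas="-0.02 -0.02 0 0 0 0 0; -0.035 -0.033 0 0 0 0 0; -0.035 -0.033 0 0 0 0 0; -0.035 -0.033 0 0 0 0 0; -0.035 -0.033 0 0 0 0 0; -0.035 -0.033 0 0 0 0 0; -0.035 -0.033 0 0 0 0 0; -0.035 -0.033 0 0 0 0 0",
  squeeze=20,
)

```text
clock: 0.9
eef_pos: [0.3922, 0.2354, 0.2311]
tcp_rot: [[-0.917, 0.398, -0.0], [0.398, 0.917, 0.0], [0.0, -0.0, -1.0]]
ft_force: [1.1, -0.1, 0.5]
gripper_width: 0.0002
grip_force: 0.0
```

step_arm(
  deltas="-0.035 -0.033 0 0 0 0 0; -0.035 -0.033 0 0 0 0 0; -0.035 -0.033 0 0 0 0 0; -0.035 -0.033 0 0 0 0 0; -0.035 -0.033 0 0 0 0 0; -0.035 -0.033 0 0 0 0 0; -0.035 -0.033 0 0 0 0 0; -0.035 -0.033 0.02 0 0 0 0",
)

```text
clock: 1.7
eef_pos: [0.5448, -0.1167, 0.214]
tcp_rot: [[-0.917, 0.398, 0.004], [0.398, 0.917, -0.0], [-0.004, 0.001, -1.0]]
ft_force: [2.0, 0.7, -0.8]
gripper_width: 0.0
grip_force: 0.0
```

step_arm(
  deltas="-0.028 -0.021 0.01 0 0 0 0; 0 0 0.02 0 0 0 0; 0 0 0.02 0 0 0 0; 0 0 0.015 0 0 0 0; 0 0 0 0 0 0 0; 0 0 0 0 0 0 0",
)

```text
clock: 2.3
eef_pos: [0.5603, -0.1446, 0.1474]
tcp_rot: [[-0.917, 0.398, -0.0], [0.398, 0.917, -0.0], [0.0, -0.0, -1.0]]
ft_force: [0.7, -0.0, 0.8]
gripper_width: 0.0002
grip_force: 0.0
```

```bash
cat > look.py <<'E'
import sys
from h import *
from cell import *
n=sys.argv[1]
o=get_obs();c=read_camera("top");q=np.load("dial.npy");s,d=q[:3],q[3]
print(o["clock"],np.round(o["eef_pos"],4),np.round(o["ft_force"],1))
a=np.linspace(-.3,4.4,471);rs=np.linspace(.02,.085,66)
gr=polar(c,s,d,rs,a).mean(2)
w=np.clip(130-gr[5:25],0,None).sum(0);print("pointer peak",a[w.argmax()],w.max())
k=abs(a-a[w.argmax()])<.2;print("pointer",(w[k]*a[k]).sum()/w[k].sum())
w=np.clip(130-gr[40:50],0,None).sum(0);k=(a>1.5)&(a<2.1);print("index",(w[k]*a[k]).sum()/max(w[k].sum(),1e-6),w[k].max())
if len(sys.argv)>2: cv2.imwrite(f"pics/{n}.png",cv2.resize(c["img"][100:240,190:340,::-1],None,fx=4,fy=4,interpolation=cv2.INTER_CUBIC))
E
python3 look.py b1 v
```

```text
2.3 [ 0.5603 -0.1446  0.1474] [ 0.7 -0.   0.8]
pointer peak 0.010000000000000009 497.3333333333333
pointer 0.013724672617108627
index 1.7718357678641927 311.0
```

View pics/b1.png

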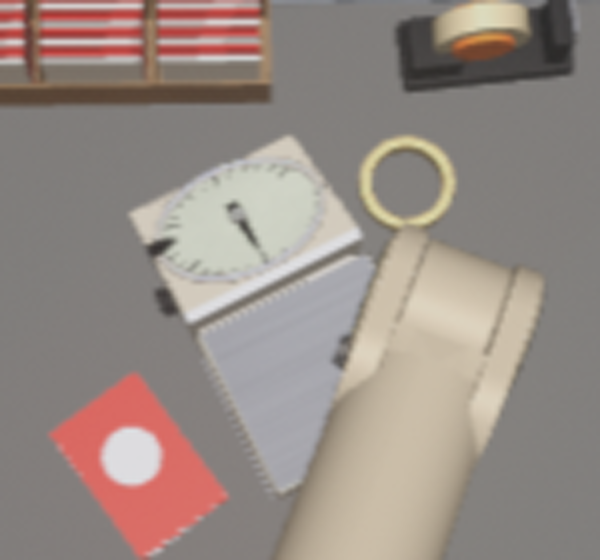

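The dial is fully visible and the fingers are above the corner. Pressing starts here, part way first.

step_arm(
  deltas="0 -0.002 0.008 0 0 0 0; 0 0 0.006 0 0 0 0; 0 0 0.005 0 0 0 0; 0 0 0.004 0 0 0 0; 0 0 0 0 0 0 0; 0 0 0 0 0 0 0",
)

```text
clock: 2.95
eef_pos: [0.5594, -0.1468, 0.1242]
tcp_rot: [[-0.917, 0.398, -0.0], [0.398, 0.917, 0.0], [0.0, -0.0, -1.0]]
ft_force: [-1.9, 0.5, 2.8]
gripper_width: -0.0
grip_force: 1.4
```

```bash
python3 look.py b2
```

```text
2.95 [ 0.5594 -0.1468  0.1242] [-1.9  0.5  2.8]
pointer peak 0.7 513.6666666666666
pointer 0.7107440939312492
index 1.7721790506709396 306.0
```

step_arm(
  deltas="0 0 0.003 0 0 0 0; 0 0 0.003 0 0 0 0; 0 0 0.002 0 0 0 0; 0 0 0.001 0 0 0 0; 0 0 0 0 0 0 0; 0 0 0 0 0 0 0",
)

```text
clock: 3.6
eef_pos: [0.5595, -0.1467, 0.1155]
tcp_rot: [[-0.917, 0.398, 0.0], [0.398, 0.917, 0.0], [-0.0, 0.0, -1.0]]
ft_force: [-2.6, 0.4, 7.6]
gripper_width: -0.0001
grip_force: 3.5
```

```bash
python3 look.py b3 v
```

```text
3.6 [ 0.5595 -0.1467  0.1155] [-2.6  0.4  7.6]
pointer peak 1.65 494.6666666666666
pointer 1.6556564624339094
index 1.772047101449275 305.3333333333333
```

View pics/b3.png

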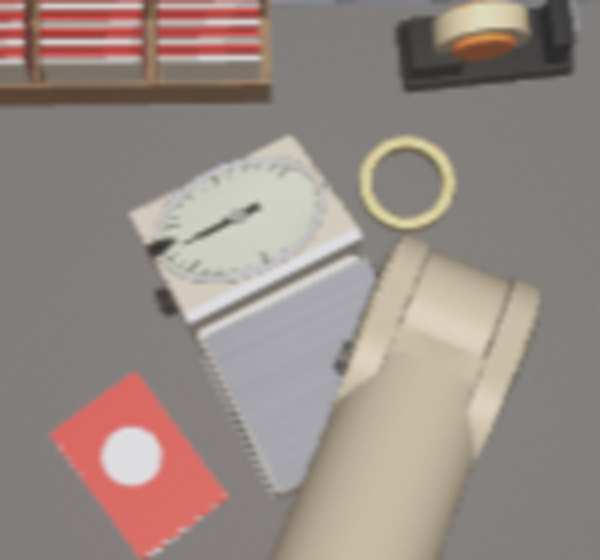

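```bash
cat > fine.py <<'E'
from h import *
from cell import *
c=read_camera("top");q=np.load("dial.npy");s,d=q[:3],q[3]
g=np.arange(-85,85.5,.5)
X,Y=np.meshgrid(g,g)   # X up(12h), Y right, mm
R=np.hypot(X,Y);A=np.arctan2(Y,X)
uv=proj(c,world(s,dialpt(d,R/1e3,A).reshape(-1,3))).reshape(R.shape+(2,)).astype(np.float32)
im=cv2.remap(c["img"],uv[...,0],uv[...,1],cv2.INTER_CUBIC).mean(2)
w=np.clip(165-im,0,None)
def line(m):
    ww=w[m];P=np.c_[X[m],Y[m]];mu=(ww[:,None]*P).sum(0)/ww.sum()
    ev,V=np.linalg.eigh(np.cov(P.T,aweights=ww));v=V[:,1]
    return mu,v
pk=A[(R>25)&(R<45)][w[(R>25)&(R<45)].argmax()]
m=(R<47)&((abs(np.angle(np.exp(1j*(A-pk))))<.35)|(R<12)|(abs(np.angle(np.exp(1j*(A-pk-np.pi))))<.35))
mu,v=line(m); v=v*np.sign(v@[np.cos(pk),np.sin(pk)])
print("clock",get_obs()["clock"],"z",get_obs()["eef_pos"][2].round(4),"pointer dir",np.arctan2(v[1],v[0]).round(3),"mu",mu.round(1),"offset at hub",(v[0]*mu[1]-v[1]*mu[0]).round(2))
n=np.array([-v[1],v[0]])
for lo,hi in((56,60),(60,64),(64,68),(68,72),(72,76)):
    k=(R>=lo)&(R<hi)&(A>1.6)&(A<1.95);ww=np.clip(110-im[k],0,None)
    if ww.sum()<50: continue
    p=np.array([(ww*X[k]).sum(),(ww*Y[k]).sum()])/ww.sum()
    print(lo,hi,"idx ang",np.arctan2(p[1],p[0]).round(3),"perp to pointer line mm (+ = pointer short)",((p-mu)@n).round(2))
E
python3 fine.py
```

```text
clock 3.7 z 0.1155 pointer dir 1.579 mu [-2.5 15.5] offset at hub 2.41
64 68 idx ang 1.773 perp to pointer line mm (+ = pointer short) 10.48
68 72 idx ang 1.765 perp to pointer line mm (+ = pointer short) 10.62
72 76 idx ang 1.751 perp to pointer line mm (+ = pointer short) 10.3
```

step_arm(
  deltas="0 0 0.0008 0 0 0 0; 0 0 0.0006 0 0 0 0; 0 0 0 0 0 0 0",
)

```text
clock: 4.0
eef_pos: [0.5595, -0.1468, 0.1141]
tcp_rot: [[-0.917, 0.398, 0.0], [0.398, 0.917, 0.0], [-0.0, 0.0, -1.0]]
ft_force: [-3.1, 0.6, 7.1]
gripper_width: -0.0001
grip_force: 3.8
```

```bash
sed -i 's/^print("clock"/cv2.imwrite("pics\/rect.png",np.flipud(np.fliplr(cv2.resize(im.astype(np.uint8)[90:290],(683,400),interpolation=cv2.INTER_CUBIC))).T[::1].copy() if False else cv2.resize(np.rot90(im.astype(np.uint8),0),(600,600)))\n&/' fine.py; python3 fine.py
```

```text
clock 4.05 z 0.1142 pointer dir 1.731 mu [-5.  16.4] offset at hub 2.36
64 68 idx ang 1.773 perp to pointer line mm (+ = pointer short) 0.47
68 72 idx ang 1.765 perp to pointer line mm (+ = pointer short) 0.08
72 76 idx ang 1.751 perp to pointer line mm (+ = pointer short) -0.83
```

View pics/rect.png

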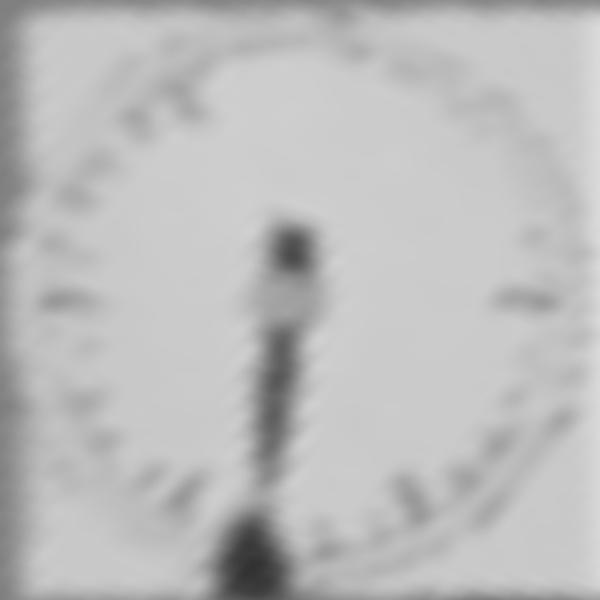

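The rectified view shows the pointer line, from (292,245) to (265,480), meeting the index tip near (255,515). It is a hair short at most, so I nudge 0.2 mm further and hold.

step_arm(
  deltas="0 0 0.0002 0 0 0 0; 0 0 0 0 0 0 0; 0 0 0 0 0 0 0; 0 0 0 0 0 0 0; 0 0 0 0 0 0 0; 0 0 0 0 0 0 0",
)

```text
clock: 4.65
eef_pos: [0.5595, -0.1468, 0.114]
tcp_rot: [[-0.917, 0.398, 0.0], [0.398, 0.917, 0.0], [-0.0, 0.0, -1.0]]
ft_force: [-3.3, 1.8, 8.0]
gripper_width: 0.0006
grip_force: 3.9
```

```bash
python3 fine.py
```

```text
clock 4.7 z 0.114 pointer dir 1.739 mu [-5.1 16.2] offset at hub 2.36
64 68 idx ang 1.773 perp to pointer line mm (+ = pointer short) -0.11
68 72 idx ang 1.765 perp to pointer line mm (+ = pointer short) -0.51
72 76 idx ang 1.751 perp to pointer line mm (+ = pointer short) -1.44
```

step_arm(
  deltas="0 0 0 0 0 0 0; 0 0 0 0 0 0 0; 0 0 0 0 0 0 0; 0 0 0 0 0 0 0; 0 0 0 0 0 0 0; 0 0 0 0 0 0 0",
)

```text
clock: 5.3
eef_pos: [0.5595, -0.1468, 0.114]
tcp_rot: [[-0.917, 0.398, 0.0], [0.398, 0.917, 0.0], [-0.0, 0.0, -1.0]]
ft_force: [-4.1, 0.5, 7.4]
gripper_width: -0.0003
grip_force: 3.9
```

Held at the index for over a second. Now I release, check for zero, and move over to the front-right corner.

step_arm(
  deltas="0 0 -0.006 0 0 0 0; 0 0 -0.01 0 0 0 0; 0 0 -0.015 0 0 0 0; 0 0 -0.02 0 0 0 0; 0 0 0 0 0 0 0; 0 0 0 0 0 0 0",
)

```text
clock: 5.9
eef_pos: [0.5598, -0.1467, 0.1652]
tcp_rot: [[-0.917, 0.398, 0.001], [0.398, 0.917, 0.0], [-0.001, 0.001, -1.0]]
ft_force: [-0.7, 0.6, 0.1]
gripper_width: 0.0002
grip_force: 0.0
```

```bash
python3 fine.py
```

```text
clock 5.95 z 0.1644 pointer dir 0.01 mu [9.9 0.5] offset at hub 0.4
64 68 idx ang 1.774 perp to pointer line mm (+ = pointer short) 65.01
68 72 idx ang 1.766 perp to pointer line mm (+ = pointer short) 68.56
72 76 idx ang 1.752 perp to pointer line mm (+ = pointer short) 72.55
```

step_arm(
  deltas="0.004 0.03 0 0 0 0 0; 0.004 0.035 0 0 0 0 0; 0.004 0.035 0 0 0 0 0; 0.004 0.03 0 0 0 0 0; 0.001 0.01 0 0 0 0 0; 0 0 0.01 0 0 0 0; 0 0 0.01 0 0 0 0; 0 0 0 0 0 0 0",
)

```text
clock: 6.75
eef_pos: [0.5978, -0.0138, 0.1421]
tcp_rot: [[-0.916, 0.401, -0.004], [0.401, 0.916, -0.001], [0.003, -0.003, -1.0]]
ft_force: [-1.2, -0.6, 0.2]
gripper_width: 0.0003
grip_force: 0.0
```

```bash
python3 look.py f1 v; python3 - <<'E'
from cell import *
import cv2
c=read_camera("side");cv2.imwrite("pics/side1.png",cv2.resize(c["img"][130:270,170:350,::-1],None,fx=4,fy=4))
E
```

```text
6.75 [ 0.5978 -0.0138  0.1421] [-1.2 -0.6  0.2]
pointer peak -0.3 0.0
pointer nan
index 0.0 0.0look.py:10: RuntimeWarning: invalid value encountered in scalar divide
  k=abs(a-a[w.argmax()])<.2;print("pointer",(w[k]*a[k]).sum()/w[k].sum())
```

View pics/f1.png

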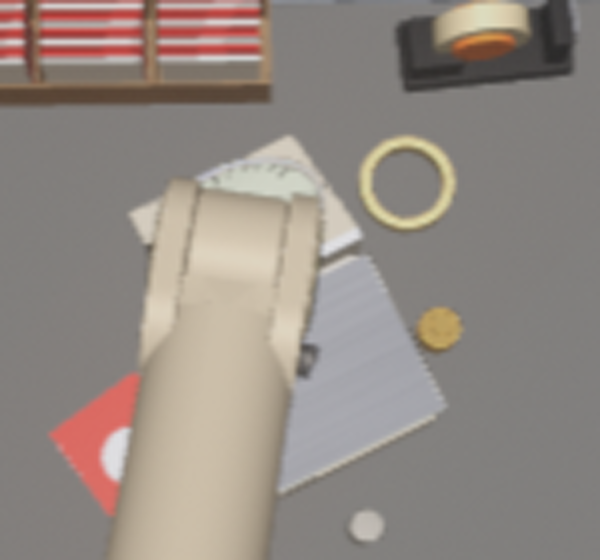

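The arm hides the dial here, as expected. The platform doesn't tilt, so the same TCP height of 0.1140 with the same tool attitude gives the same reading.

step_arm(
  deltas="0 0.003 0.004 0 0 0 0; 0 0 0.004 0 0 0 0; 0 0 0.005 0 0 0 0; 0 0 0.005 0 0 0 0; 0 0 0.003 0 0 0 0; 0 0 0.001 0 0 0 0; 0 0 0 0 0 0 0; 0 0 0 0 0 0 0",
)

```text
clock: 7.65
eef_pos: [0.6009, -0.0088, 0.1227]
tcp_rot: [[-0.917, 0.398, 0.0], [0.398, 0.917, 0.0], [-0.0, 0.0, -1.0]]
ft_force: [0.5, -0.4, 2.6]
gripper_width: -0.0001
grip_force: 1.7
```

step_arm(
  deltas="0 0 0.003 0 0 0 0; 0 0 0.003 0 0 0 0; 0 0 0.0015 0 0 0 0; 0 0 0 0 0 0 0; 0 0 0 0 0 0 0",
)

```text
clock: 8.15
eef_pos: [0.601, -0.0088, 0.1156]
tcp_rot: [[-0.917, 0.398, 0.0], [0.398, 0.917, 0.0], [-0.0, 0.0, -1.0]]
ft_force: [-2.3, 0.1, 6.4]
gripper_width: 0.0002
grip_force: 3.5
```

```bash
python3 look.py f2 v >/dev/null 2>&1; python3 - <<'E'
from cell import *
print(get_obs()["eef_pos"].round(5), get_obs()["ft_force"])
E
```

```text
[ 0.601   -0.00878  0.11565] [-2.70813667  0.47399263  6.82918379]
```

step_arm(
  deltas="0 0 0.001 0 0 0 0; 0 0 0.0006 0 0 0 0; 0 0 0 0 0 0 0; 0 0 0 0 0 0 0; 0 0 0 0 0 0 0",
)

```text
clock: 8.7
eef_pos: [0.601, -0.0088, 0.1141]
tcp_rot: [[-0.917, 0.398, 0.001], [0.398, 0.917, 0.0], [-0.0, 0.0, -1.0]]
ft_force: [-1.9, -0.9, 7.7]
gripper_width: 0.0003
grip_force: 3.9
```

step_arm(
  deltas="0 0 0 0 0 0 0; 0 0 0 0 0 0 0; 0 0 0 0 0 0 0; 0 0 0 0 0 0 0; 0 0 0 0 0 0 0; 0 0 0 0 0 0 0; 0 0 0 0 0 0 0; 0 0 0 0 0 0 0",
)

```text
clock: 9.5
eef_pos: [0.601, -0.0088, 0.1141]
tcp_rot: [[-0.917, 0.398, 0.001], [0.398, 0.917, 0.0], [-0.0, 0.0, -1.0]]
ft_force: [-2.8, -0.1, 6.6]
gripper_width: 0.0001
grip_force: 3.9
```

Held about 1.1 s at the same height. Now I release and back off to check zero.

step_arm(
  deltas="0 0 -0.006 0 0 0 0; 0 0 -0.01 0 0 0 0; 0 0 -0.015 0 0 0 0; 0 0 -0.03 0 0 0 0; 0 0 -0.03 0 0 0 0; 0 0.04 0 0 0 0 0; 0 0.045 0 0 0 0 0; 0 0.045 0 0 0 0 0",
)

```text
clock: 10.3
eef_pos: [0.6531, 0.1115, 0.206]
tcp_rot: [[-0.917, 0.399, 0.001], [0.399, 0.917, 0.001], [-0.001, 0.001, -1.0]]
ft_force: [0.6, 0.0, -0.1]
gripper_width: -0.0003
grip_force: 0.0
```

step_arm(
  deltas="0 0.045 0 0 0 0 0; 0 0.04 0 0 0 0 0; 0 0 0 0 0 0 0; 0 0 0 0 0 0 0; 0 0 0 0 0 0 0",
)

```text
clock: 10.8
eef_pos: [0.6865, 0.1868, 0.205]
tcp_rot: [[-0.917, 0.4, 0.0], [0.4, 0.917, -0.001], [-0.001, -0.001, -1.0]]
ft_force: [-0.3, -0.8, 1.2]
gripper_width: -0.0001
grip_force: 0.0
```

```bash
python3 fine.py; python3 look.py end v
```

```text
clock 10.85 z 0.2052 pointer dir 0.012 mu [10.1  0.5] offset at hub 0.36
64 68 idx ang 1.773 perp to pointer line mm (+ = pointer short) 65.08
68 72 idx ang 1.765 perp to pointer line mm (+ = pointer short) 68.64
72 76 idx ang 1.752 perp to pointer line mm (+ = pointer short) 72.61
10.85 [0.6866 0.1864 0.2052] [ 0.  -0.1 -0.2]
pointer peak 0.030000000000000027 535.6666666666667
pointer 0.01900000000000002
index 1.7719972931167827 312.0
```

View pics/end.png

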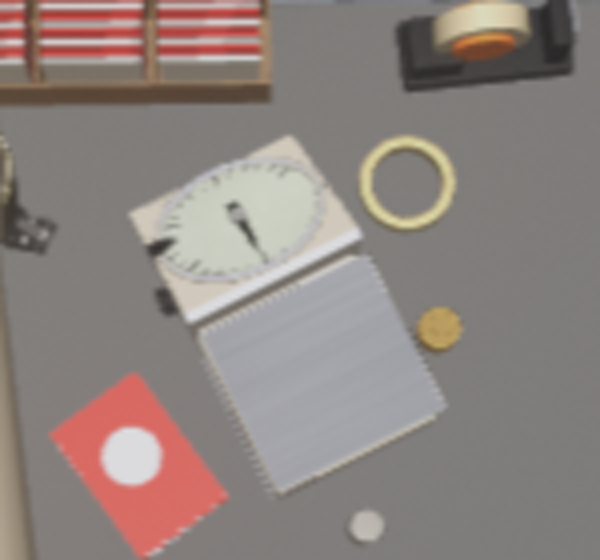

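The pointer is back at zero, at (238,210) to (265,258). The cards, weight, tape and glue stick stand where they were, and the arm is clear.

```bash
python3 -c "
from cell import *
print(sign_off())"
```

```text
the job is handed in; nothing more can be done
None
```

I pressed the back-left and then the front-right corner to the index for about a second each, and the pointer sprang back to zero both times; the arm hid the dial on the second press, so I set that one by matching the first press's fingertip height (within 0.1 mm), and the job is handed in.

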